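# Pack the spinner heads in the kit tray, scraper on top

### The job

Pack away the candy floss spares: set the three metal spinner heads (discs with a hub) flat in the tray's round wells, each in the well of its own size: small in small, medium in medium, large in large. Only when all three are in, lay the long scraper on top, flat and centred lengthwise along the tray, resting in the gaps of the two end panels. Leave the two capped jars that stand among the heads upright where they are.

Things in the scene. Friction and masses are not known exactly. Their poses are not given: they have to be found in the camera images.
- head_small: small spinner head, loose: dark steel disc 36 mm in diameter, 14 mm high, with a steel hub 20 mm in diameter rising from the middle of its top to 38 mm above the underside (24 mm of hub to grip). The three heads differ only in disc diameter (36, 48, 60 mm). Origin: centre of the underside, z up along the hub. Stands on its flat underside; 40 to 190 g.
- head_medium: medium spinner head, loose: dark steel disc 48 mm in diameter, 14 mm high, with a steel hub 20 mm in diameter rising from the middle of its top to 38 mm above the underside (24 mm of hub to grip). The three heads differ only in disc diameter (36, 48, 60 mm). Origin: centre of the underside, z up along the hub. Stands on its flat underside; 40 to 190 g.
- head_large: large spinner head, loose: dark steel disc 60 mm in diameter, 14 mm high, with a steel hub 20 mm in diameter rising from the middle of its top to 38 mm above the underside (24 mm of hub to grip). The three heads differ only in disc diameter (36, 48, 60 mm). Origin: centre of the underside, z up along the hub. Stands on its flat underside; 40 to 190 g.
- scraper: pan scraper lying flat, loose, 310 mm long (x axis), flat underside: wooden handle 20 mm wide, 18 mm high from x = -155 to +80 mm, then a steel blade 34 mm wide, 4 mm thick to x = +155 mm. Origin: middle of its length, on the underside, z up. Centre of mass within 40 mm of the origin, towards the blade; 0.1 to 0.19 kg. It may lie on the tray either way round.
- tray: grey tray, fixed, 270 mm (x) by 100 mm (y), side walls 14 mm high. At x = -132 and +132 mm an end panel, 6 mm thick, top edge 55 mm above the table; on it two lugs up to 69 mm leave a 54 mm gap centred on y = 0 for the scraper, whose underside then is 55 mm above the table, 9 mm over the packed hubs. Origin: centre of the underside, on the table, z up. Stands lengthwise from the robot, left or right.
- well_small: small well, for the small head: white round dish fixed in the tray, 52 mm inside, 60 mm outside diameter, floor 4 mm thick, lip 8 mm above its floor; the matching disc has 8 mm of play all round. The wells (52, 64, 76 mm inside) stand in a row along the tray's middle, 86 mm apart, in varying order. Origin: centre of the underside, 4 mm above the table, z up.
- well_medium: medium well, for the medium head: white round dish fixed in the tray, 64 mm inside, 72 mm outside diameter, floor 4 mm thick, lip 8 mm above its floor; the matching disc has 8 mm of play all round. The wells (52, 64, 76 mm inside) stand in a row along the tray's middle, 86 mm apart, in varying order. Origin: centre of the underside, 4 mm above the table, z up.
- well_large: large well, for the large head: white round dish fixed in the tray, 76 mm inside, 84 mm outside diameter, floor 4 mm thick, lip 8 mm above its floor; the matching disc has 8 mm of play all round. The wells (52, 64, 76 mm inside) stand in a row along the tray's middle, 86 mm apart, in varying order. Origin: centre of the underside, 4 mm above the table, z up.
- jar1: green, a capped glass jar, 44 mm in diameter and about 64 mm high, standing loose among the heads (0.14 kg); not to be moved. Origin at the centre of the underside, z up.
- jar2: amber, a capped glass jar, 44 mm in diameter and about 64 mm high, standing loose among the heads (0.14 kg); not to be moved. Origin at the centre of the underside, z up.

How it is judged:
By the outcome, as a careful person would: the job done as asked, in the order asked, and still so for the second after the job is handed in, with the robot touching nothing.
It also fails if it takes over 109 s, if anything falls off the work surface, if the arm or the gripper's body presses on something with over 40 N, if the wrist force passes 120 N, or if a joint passes its speed limit or range.

### The arm

A 7-joint arm with a two-finger parallel gripper is mounted at the origin on the work surface. World frame = base frame: x ahead of the robot, y to its left, z up, the work surface at z = 0. Lengths are in mm, angles in degrees, forces in N, time in s.
With the tool pointing down it reaches from about 425 to 950 mm from the base axis. Payload 4.7 kg.
Tool frame: the origin (TCP) lies on the centre line of the jaws, within the pads' length; the fingertips stand 14 mm ahead of it and the grasp point (between the pads) lies 5 mm behind it; z points along the fingers, y is the line along which they close (so a half turn about z gives the same grasp; the last joint's range is limited). The gripper opens to 87 mm and grips with 3 to 60 N. Pads are 19 mm wide; open, the fingers measure 117 mm over their backs; the gripper's body (75 mm by 190 mm) begins 51 mm behind the grasp point.
Start: joints at [62.172, 26.849, -2.785, 87.806, 1.381, 65.374, -4.715], TCP at [297.774, -605.787, 236.573] pointing down, gripper open.
Joint ranges: [-148.3, 148.3], [-19.14, 114.17], [-79.39, 73.82], [5.75, 140.21], [-59.74, 239.74], [12.07, 113.84], [-152.46, 152.46]. Speed limits (degrees/s): [147.25, 147.25, 180, 180, 180, 180, 180].

### API

Orientations are given as a 3x3 rotation matrix whose columns are the frame's x, y, z axes.
In Python, from station import ctrl gives the robot as it stands.
- The arm moves only by the tool servo_tool, never from a script. Its argument "moves" is a list of rows, each a list of 4 numbers: the shift along the tool's x, y, z in m, then the turn about the tool's z in rad. A call has 1 to 20 rows; each row is the pose to reach, as a shift and turn from the pose commanded when the call began, along the tool's axes at that moment; what a row does not reach only later rows make up. A row lasts 1/10 s, in which the tool goes at most 50 mm and 8.59 degrees, less where a joint would pass 70% of its speed; a pose out of reach is approached as far as the arm can. A call with a gripper value outside its range is refused whole. "grip" is the opening, from 0 (shut) to 1 (fully open), set as the call begins (left out, the last holds). The fingers move at their own pace and stop on an object; "grip_force" is the grip in N (left out, the last holds). Time passes only in rows, so rows that repeat a pose let the fingers close. It gives the time, the measured TCP pose, the force, the opening and the grip force at its end, in the units of the state.
- ctrl.get_state(): the state, without advancing time (a new reading comes with each control period).
- ctrl.capture(name): name is "side" or "top"; returns a dict with "pixels" (400x640x3 uint8, red, green, blue), "fx", "fy", "cx", "cy" (pixels), "extrinsics" (4x4, takes a point from camera to world coordinates). Camera axes: x right, y up, looking along -z (the intrinsics and any distortion apply to the point x, -y, -z); pixel columns grow to the right and rows downward; lengths in mm; the calibration is good to about 2 mm. A picture is of the moment at which its call begins. There is no depth.
- ctrl.sign_off(): hands the job in; it is judged then, once.
The state is a dict: "t": time; "joint_positions": joint angles; "qd": joint speeds; "joint_torque": joint torques, N m; "eef_pos": TCP position; "eef_rot": TCP orientation; "ft_force": force on the tool from outside, world axes, zero at the start; "ft_torque": the same for the moment, N m; "width": finger opening in mm; "finger_force": force on a finger pad.
Only numpy, scipy, OpenCV 4.12 (cv2) and the standard library are available. Lean on these libraries where they do the work, as an engineer would, in place of code of your own. Each camera call takes 0.05 s, during which the arm holds its last target. There are 200 camera calls.

## Working session

There is one attempt and no reset: what is moved stays moved. The work goes in short steps, Python scripts to look and compute and a tool call to move; the robot and the scene stay as the last step left them, time stands still between calls to the robot, and variables do not carry over. Pictures are saved under pics/ and viewed, at most 16 in all, crops included, and the job is handed in when it is done.

Besides the shell and the picture viewer there is one more tool, called after "Emit:" in YAML: its name, and indented under it one key for each argument. servo_tool: Moves the arm, as the interface text tells. Its arguments: {"type":"object","properties":{"moves":{"type":"array","items":{"type":"array","items":{"type":"number"}}},"grip":{"type":"number"},"grip_force":{"type":"number"}},"required":["moves"]}

```bash
mkdir -p pics; cat > h.py <<'E'
import numpy as np, cv2
from station import ctrl
def cap(n,f=None):
    c=ctrl.capture(n)
    if f: cv2.imwrite('pics/'+f,c['pixels'][:,:,::-1])
    return c
def ray(c,u,v):
    E=np.array(c['extrinsics']); d=np.array([(u-c['cx'])/c['fx'],-(v-c['cy'])/c['fy'],-1.])
    return E[:3,3],E[:3,:3]@d
def onz(c,u,v,z):
    o,d=ray(c,u,v); return o+d*(z-o[2])/d[2]
def proj(c,p):
    E=np.array(c['extrinsics']); q=E[:3,:3].T@(np.array(p,float)-E[:3,3])
    return c['cx']+c['fx']*q[0]/-q[2], c['cy']+c['fy']*q[1]/q[2]
E
python3 - <<'E'
from h import *
np.set_printoptions(precision=3,suppress=True)
for n in('top','side'):
    c=cap(n,n+'0.png'); print({k:c[k] for k in c if k!='pixels'})
s=ctrl.get_state();print(s['t'],s['eef_pos'],s['eef_rot'],s['width'],s['ft_force'])
E
```

```text
{'fx': 435.4140016131716, 'fy': 435.4140016131716, 'cx': 317.29584783475184, 'cy': 204.237639251502, 'extrinsics': array([[ -0.013,   0.98 ,  -0.197, 345.921],
       [ -1.   ,  -0.01 ,   0.016,   8.695],
       [  0.014,   0.197,   0.98 , 977.936],
       [  0.   ,   0.   ,   0.   ,   1.   ]])}
{'fx': 377.5118943323571, 'fy': 377.5118943323571, 'cx': 316.8971972587268, 'cy': 202.4323765839801, 'extrinsics': array([[   0.86 ,    0.336,   -0.383,  250.85 ],
       [  -0.509,    0.583,   -0.633, -468.881],
       [   0.011,    0.74 ,    0.673,  561.645],
       [   0.   ,    0.   ,    0.   ,    1.   ]])}
0.1 [ 297.5   -605.34   235.626] [[ 0.897  0.441 -0.001]
 [ 0.441 -0.897  0.002]
 [-0.    -0.002 -1.   ]] 87.01467400387125 [ 0.994  0.328 -0.401]
```

View pics/top0.png

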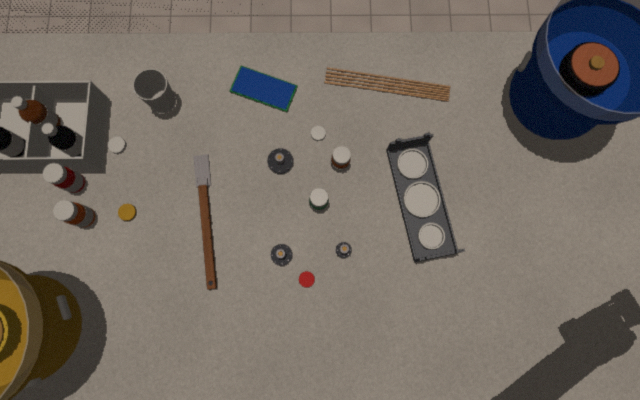

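View pics/side0.png

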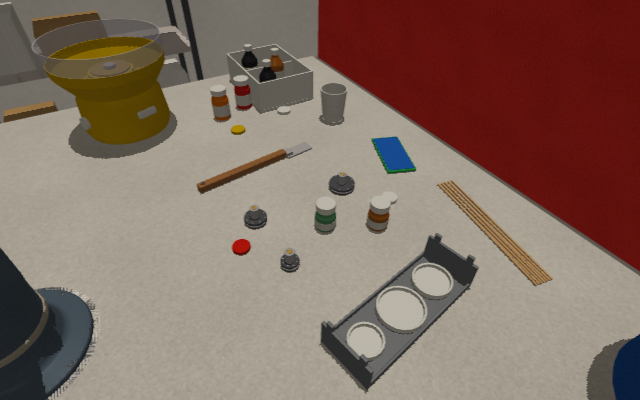

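The top view shows the heads: large (281,160), medium (282,254), small (344,250). The wells are medium (412,164), large (421,199), small (431,236). Jars are amber (341,157) and green (319,199), and the scraper runs (203,155)-(211,288) with the blade at the top, away from the robot. The side view agrees. Next I measure.

```bash
cat > m.py <<'E'
from h import *
np.set_printoptions(precision=1,suppress=True)
T=cap('top');S=cap('side')
def comps(c,mask,lo,roi):
    x0,y0,x1,y1=roi; m=np.zeros_like(mask); m[y0:y1,x0:x1]=mask[y0:y1,x0:x1]
    n,l,st,ce=cv2.connectedComponentsWithStats(m.astype(np.uint8))
    return [(ce[i],st[i],l==i) for i in range(1,n) if st[i,4]>=lo]
for nm,c,rs in(('top',T,(385,140,450,255)),('side',S,(330,255,470,365))):
    p=c['pixels'].astype(int); w=p.min(2)>140 
    print(nm,'white')
    for ce,st,m in comps(c,w,80,rs):
        k=cv2.findContours(m.astype(np.uint8),0,2)[0][0]; e=cv2.fitEllipse(cv2.convexHull(k))
        print(e, onz(c,e[0][0],e[0][1],16), onz(c,e[0][0],e[0][1],12))
for nm,c,L in(('top',T,[(281,157),(281,254),(344,249)]),('side',S,[(342,182),(256,215),(290,259)])):
    p=c['pixels'].astype(int)
    for u,v in L:
        a=p[v-16:v+17,u-16:u+17]
        tan=(a[...,0]-a[...,2]>22)&(a[...,0]>110); ys,xs=np.nonzero(tan)
        print(nm,len(xs),xs.mean()+u-16,ys.mean()+v-16,onz(c,xs.mean()+u-16,ys.mean()+v-16,38))
def crop(c,x0,y0,x1,y1,k): return cv2.resize(c['pixels'][y0:y1,x0:x1,::-1],None,fx=k,fy=k,interpolation=cv2.INTER_CUBIC)
a=crop(T,255,120,465,270,3.7); cv2.imwrite('pics/ctop.png',a)
a=crop(S,190,140,480,390,2.3); cv2.imwrite('pics/cside.png',a)
E
python3 m.py
```

```text
top white
((411.5299377441406, 163.91555786132812), (23.59389877319336, 24.716415405273438), 122.01709747314453) [ 631.6 -225.2   16. ] [ 632.8 -226.1   12. ]
((420.5544128417969, 199.8871612548828), (29.880102157592773, 31.009634017944336), 121.19927978515625) [ 546.7 -241.    16. ] [ 547.6 -242.    12. ]
((429.9151306152344, 235.89772033691406), (19.55306625366211, 21.74236297607422), 109.21472930908203) [ 464.6 -257.1   16. ] [ 465.  -258.2   12. ]
side white
((385.3417053222656, 230.14358520507812), (79.8338851928711, 212.0139923095703), 30.18702507019043) [637.9 -94.4  16. ] [640.8 -91.6  12. ]
((432.0611572265625, 278.8667297363281), (30.57120132446289, 42.1243782043457), 113.19904327392578) [ 635.5 -229.5   16. ] [ 638.3 -227.7   12. ]
((401.11578369140625, 307.39208984375), (41.707218170166016, 52.16584014892578), 114.61477661132812) [ 550.8 -246.4   16. ] [ 553.  -244.8   12. ]
((1390.2647705078125, -344.4225158691406), (140.0403289794922, 2504.237060546875), 53.86410140991211) [-3964.6  -505.9    16. ] [-3995.5  -506.2    12. ]
((365.474609375, 339.15252685546875), (34.475555419921875, 39.02692794799805), 118.10509490966797) [ 467. -262.   16.] [ 468.6 -260.4   12. ]
top 29 279.9655172413793 155.93103448275863 [646.2  76.   38. ]
top 63 279.7142857142857 254.03174603174602 [426.2  75.6  38. ]
top 41 344.0 248.14634146341461 [437.3 -63.   38. ]
side 33 343.6060606060606 175.42424242424244 [646.7  71.2  38. ]
side 50 256.32 212.12 [429.3  59.4  38. ]
side 45 289.6666666666667 253.1777777777778 [437.7 -68.3  38. ]
```

View pics/ctop.png

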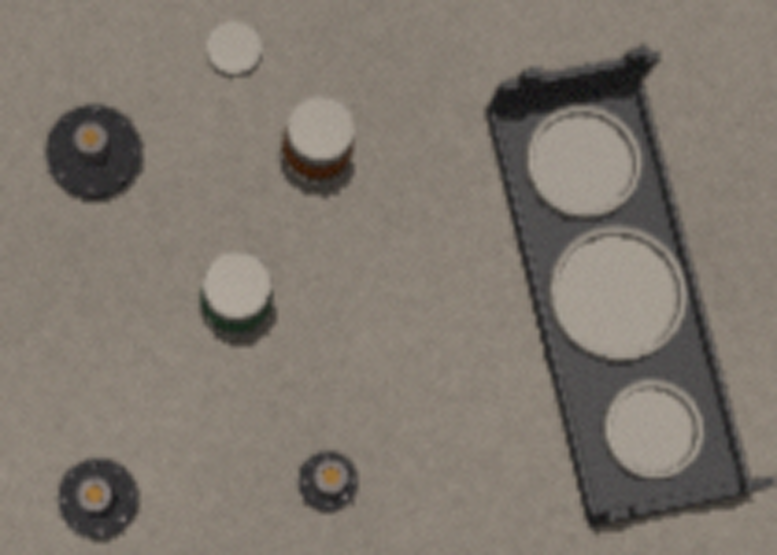

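View pics/cside.png

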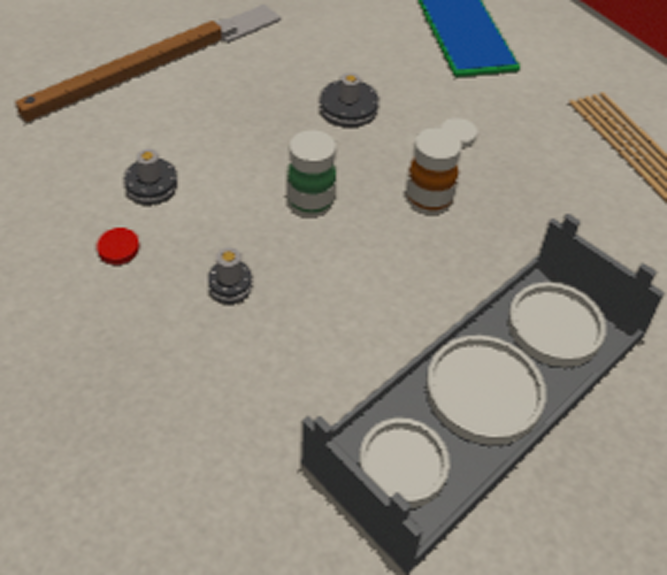

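The crops show clear orange hub centres and well rims. The two views differ by about 5 mm, so I will refine the masks.

```bash
cat > m2.py <<'E'
from h import *
from scipy.optimize import least_squares
np.set_printoptions(precision=1,suppress=True)
T=cap('top');S=cap('side')
def orange(c,u,v,r=9):
    a=c['pixels'][v-r:v+r+1,u-r:u+r+1].astype(float)
    s=a[...,0]-a[...,2]; base=np.median(s); w=np.clip(s-base-20,0,None)
    n,l,st,ce=cv2.connectedComponentsWithStats((w>0).astype(np.uint8)); i=1+np.argmax(st[1:,4]); w=w*(l==i)
    y,x=np.mgrid[-r:r+1,-r:r+1]; return u+(w*x).sum()/w.sum(), v+(w*y).sum()/w.sum(),(w>0).sum()
def tri(a,b):
    o1,d1=ray(T,*a);o2,d2=ray(S,*b); d1/=np.linalg.norm(d1);d2/=np.linalg.norm(d2)
    A=sum(np.eye(3)-np.outer(d,d) for d in(d1,d2)); B=sum((np.eye(3)-np.outer(d,d))@o for o,d in((o1,d1),(o2,d2)))
    p=np.linalg.solve(A,B); return p,np.linalg.norm(np.cross(p-o1,d1))
def disc(c,L):
    pass
if __name__=='__main__':
    for t,s in zip([(279,157),(281,253),(344,248)],[(342,174),(254,208),(289,251)]):
        a=orange(T,*t);b=orange(S,*s); print(a,b,onz(T,a[0],a[1],38),onz(S,b[0],b[1],38),*tri(a[:2],b[:2]))
    for nm,c,L in(('T',T,[(411.5,164),(420.5,200),(430,236)]),('S',S,[(432,279),(401,307),(365.5,340)])):
        p=c['pixels']; g=cv2.GaussianBlur(p,(0,0),.6).min(2)
        R=[]
        for (u,v),r in zip(L,(36,42,30)):
            # outer rim: last bright->dark crossing along rays, fitted on plane z=16
            P0=onz(c,u,v,16); pts=[]
            for k in range(60):
                d=np.array([np.cos(k*np.pi/30),np.sin(k*np.pi/30),0]); rr=np.arange(r-9,r+9,.5)
                val=[]
                for q in rr:
                    x,y=proj(c,P0+d*q); val.append(cv2.getRectSubPix(g,(1,1),(float(x),float(y)))[0,0])
                gd=np.gradient(np.array(val,float)); i=np.argmin(gd)
                if gd[i]<-4: pts.append((P0+d*rr[i])[:2])
            pts=np.array(pts)
            f=least_squares(lambda z:np.hypot(*(pts-z[:2]).T)-z[2],[*P0[:2],r],loss='soft_l1',f_scale=1.)
            R.append(f.x[:2]);print(nm,len(pts),f.x)
        R=np.array(R);print(np.linalg.norm(np.diff(R,axis=0),axis=1),np.degrees(np.arctan2(*(R[0]-R[2])[::-1])),R.mean(0))
E
python3 m2.py
```

```text
(np.float64(278.8618421052632), np.float64(156.675), np.int64(24)) (np.float64(342.14849187935033), np.float64(173.5336426914153), np.int64(12)) [644.5  78.5  38. ] [647.6  78.6  38. ] [645.6  77.9  38.8] 1.36246601943117
(np.float64(279.99165797705945), np.float64(253.07716371220022), np.int64(22)) (np.float64(253.67304860088365), np.float64(207.1281296023564), np.int64(15)) [428.2  75.   38. ] [430.6  75.6  38. ] [429.2  74.7  39. ] 1.1072001349246277
(np.float64(344.0673211781206), np.float64(248.22159887798037), np.int64(21)) (np.float64(288.9632653061224), np.float64(250.8938775510204), np.int64(21)) [437.1 -63.2  38. ] [439.1 -63.   38. ] [437.9 -63.4  38.8] 0.9125918397810172
T 58 [ 634.  -227.2   35.2]
T 59 [ 548.1 -244.    40.3]
T 59 [ 465.1 -260.    28.7]
[87.6 84.5] 10.999799943389453 [ 549.1 -243.7]
S 60 [ 636.4 -228.8   35.4]
S 60 [ 547.7 -245.9   38.6]
S 60 [ 463.3 -264.3   26.1]
[90.3 86.4] 11.595662225401055 [ 549.2 -246.3]
```

The two views agree within 2-3 mm. The tray centre is about (549,-244.5) at 11°, and the well spacing checks out at 86 mm. Next I compute moves and locate the jars and scraper.

```bash
cat > go.py <<'E'
import sys
from h import *
def go(x,y,z,yaw=None):
    s=ctrl.get_state(); R=np.array(s['eef_rot']);p=np.array(s['eef_pos'])
    X=R[:,0]*[1,1,0];X/=np.linalg.norm(X);Y=np.cross([0,0,-1],X)
    d=np.array([x,y,z])-p; now=np.degrees(np.arctan2(X[1],X[0]))
    t=0 if yaw is None else -((yaw-now+90)%180-90)
    print('t%.1f pos'%s['t'],p.round(1),'yaw %.1f'%now,'shift',(np.array([d@X,d@Y,-d[2]])/1000).round(4),'turn %.3f'%np.radians(t),'w %.1f'%s['width'],'f',np.array(s['ft_force']).round(1))
if __name__=='__main__': go(*map(float,sys.argv[1:]))
E
python3 go.py 438 -63.2 125 11
python3 - <<'E'
from h import *
np.set_printoptions(precision=1,suppress=True)
c=cap('top');print('green',onz(c,319,197,64),'amber',onz(c,341.3,154.3,64))
p=c['pixels'].astype(int);a=np.zeros(p.shape[:2],bool)
wood=(p[...,0]-p[...,2]>25); wood[:, :190]=0; wood[:,222:]=0; wood[:145]=0; wood[295:]=0
n,l,st,ce=cv2.connectedComponentsWithStats(wood.astype(np.uint8)); i=1+np.argmax(st[1:,4])
k=np.column_stack(np.nonzero(l==i)[::-1]).astype(np.float32)
W=np.array([onz(c,u,v,16)[:2] for u,v in k],np.float32); r=cv2.minAreaRect(W);print('wood',r,cv2.boxPoints(r))
cv2.imwrite('pics/scr.png',cv2.resize(c['pixels'][145:300,170:240,::-1],None,fx=3.8,fy=3.8,interpolation=2))
E
```

```text
t0.3 pos [ 297.7 -605.6  236.2] yaw 26.2 shift [ 0.3652 -0.4249  0.1112] turn 0.265 w 87.0 f [0.5 0.1 0.3]
green [545.2 -10.   64. ] amber [640.5 -60.2  64. ]
wood ((470.9053039550781, 239.78334045410156), (233.6928253173828, 22.123699188232422), 7.259767532348633) [[353.6 236. ]
 [356.4 214. ]
 [588.2 243.6]
 [585.4 265.5]]
```

View pics/scr.png

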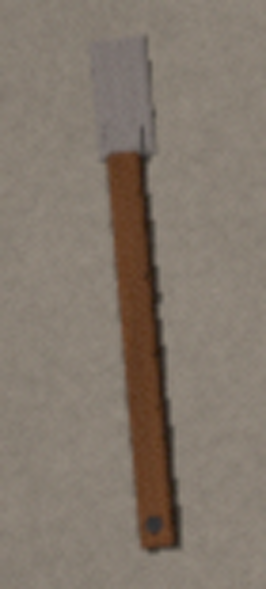

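The scraper handle measures 234 x 22 mm at 7.3°, with its blade to +x and its origin near (508,244.5). I move over the small head.

Emit:
servo_tool:
  moves:
    - [0.012,-0.014,0.004,0.01]
    - [0.036,-0.042,0.011,0.03]
    - [0.066,-0.077,0.02,0.05]
    - [0.096,-0.112,0.03,0.07]
    - [0.126,-0.147,0.039,0.09]
    - [0.156,-0.182,0.048,0.11]
    - [0.186,-0.217,0.057,0.13]
    - [0.216,-0.252,0.066,0.15]
    - [0.246,-0.287,0.075,0.17]
    - [0.276,-0.322,0.084,0.2]
    - [0.306,-0.357,0.093,0.22]
    - [0.33,-0.384,0.1,0.24]
    - [0.35,-0.408,0.107,0.25]
    - [0.36,-0.42,0.11,0.265]
    - [0.3652,-0.425,0.111,0.265]
    - [0.3652,-0.425,0.111,0.265]
    - [0.3652,-0.425,0.111,0.265]
  grip: 0.55
  grip_force: 30

```text
t: 2.05
eef_pos: [438.1, -64.3, 125.7]
eef_rot: [[0.982, 0.189, 0.0], [0.189, -0.982, -0.001], [0.0, 0.001, -1.0]]
ft_force: [-0.3, 0.2, 0.1]
width: 47.7
finger_force: 0.0
```

```bash
python3 go.py 438 -63.2 31 11; python3 -c "
from h import *
c=cap('side');cv2.imwrite('pics/s1.png',cv2.resize(c['pixels'][100:340,180:400,::-1],None,fx=2.4,fy=2.4))"
```

```text
t2.0 pos [438.1 -64.3 125.7] yaw 10.9 shift [ 0.0002 -0.0011  0.0947] turn -0.001 w 47.7 f [-0.3  0.2  0.1]
```

View pics/s1.png

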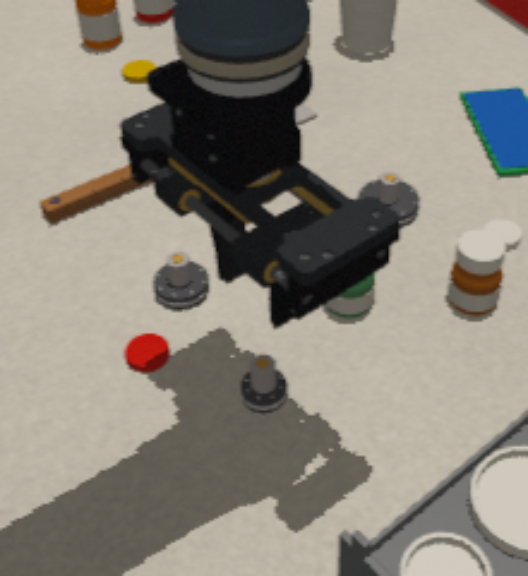

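The side view shows the open jaws above the small head, with both fingers clear of its hub. I descend and grip.

Emit:
servo_tool:
  moves:
    - [0,-0.001,0.01,0]
    - [0,-0.001,0.03,0]
    - [0,-0.001,0.05,0]
    - [0,-0.001,0.07,0]
    - [0,-0.001,0.085,0]
    - [0,-0.001,0.0925,0]
    - [0,-0.001,0.0945,0]
    - [0,-0.001,0.0945,0]
    - [0,-0.001,0.0945,0]

```text
t: 3.0
eef_pos: [438.4, -62.5, 31.6]
eef_rot: [[0.982, 0.19, 0.001], [0.19, -0.982, -0.0], [0.001, 0.0, -1.0]]
ft_force: [0.0, 0.5, 0.4]
width: 47.6
finger_force: 0.0
```

Emit:
servo_tool:
  moves:
    - [0,0,0,0]
    - [0,0,0,0]
    - [0,0,0,0]
    - [0,0,0,0]
    - [0,0,0,0]
    - [0,0,0,0]
    - [0,0,0,0]
  grip: 0

```text
t: 3.7
eef_pos: [438.0, -62.3, 31.2]
eef_rot: [[0.982, 0.191, 0.0], [0.191, -0.982, -0.0], [0.0, 0.0, -1.0]]
ft_force: [0.4, 0.2, 3.4]
width: 19.6
finger_force: 30.0
```

Emit:
servo_tool:
  moves:
    - [0,0,-0.003,0]
    - [0,0,-0.01,0]
    - [0,0,-0.03,0]
    - [0,0,-0.055,0]
    - [0,0,-0.08,0]
    - [0,0,-0.095,0]
    - [0,0,-0.1,0]
    - [0,0,-0.1,0]

```text
t: 4.5
eef_pos: [438.1, -62.4, 131.7]
eef_rot: [[0.982, 0.191, 0.002], [0.191, -0.982, -0.0], [0.001, 0.001, -1.0]]
ft_force: [0.3, -0.0, 0.1]
width: 19.2
finger_force: 30.0
```

```bash
python3 go.py 464.6 -261 130 11; python3 -c "
from h import *
c=cap('side');cv2.imwrite('pics/s2.png',cv2.resize(c['pixels'][100:340,180:400,::-1],None,fx=2.4,fy=2.4))"
```

```text
t4.5 pos [438.1 -62.4 131.7] yaw 11.0 shift [-0.0119  0.2     0.0017] turn -0.000 w 19.2 f [ 0.3 -0.   0.1]
```

View pics/s2.png

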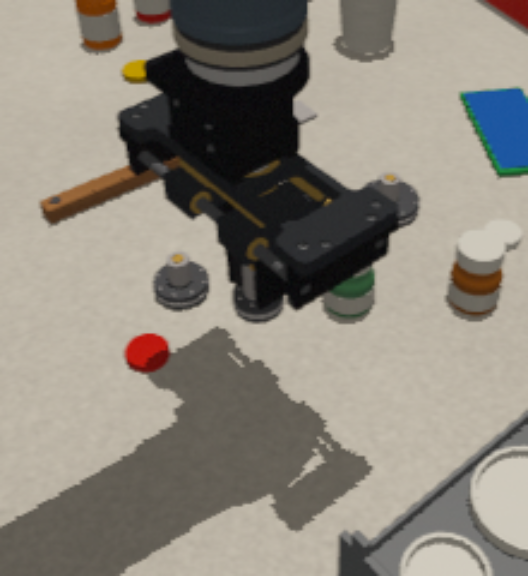

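The small head is held between the jaws and lifted off the table. I carry it to the small well.

Emit:
servo_tool:
  moves:
    - [-0.001,0.01,0,0]
    - [-0.002,0.035,0,0]
    - [-0.004,0.065,0,0]
    - [-0.006,0.1,0,0]
    - [-0.008,0.135,0,0]
    - [-0.01,0.165,0,0]
    - [-0.011,0.188,0,0]
    - [-0.012,0.198,0,0]
    - [-0.012,0.2,0,0]
    - [-0.012,0.2,0,0]
    - [-0.012,0.2,0,0]
    - [-0.012,0.2,0,0]

```text
t: 5.75
eef_pos: [464.3, -259.6, 131.1]
eef_rot: [[0.981, 0.193, -0.0], [0.193, -0.981, 0.0], [0.0, -0.0, -1.0]]
ft_force: [0.7, -0.7, -0.4]
width: 19.0
finger_force: 30.0
```

```bash
python3 go.py 464.6 -261 40 11; python3 -c "
from h import *
c=cap('side');cv2.imwrite('pics/s3.png',cv2.resize(c['pixels'][180:400,250:490,::-1],None,fx=2.4,fy=2.4))"
```

```text
t5.8 pos [ 464.3 -259.6  131.1] yaw 11.1 shift [-0.      0.0015  0.0911] turn 0.002 w 19.0 f [ 0.7 -0.7 -0.4]
```

View pics/s3.png

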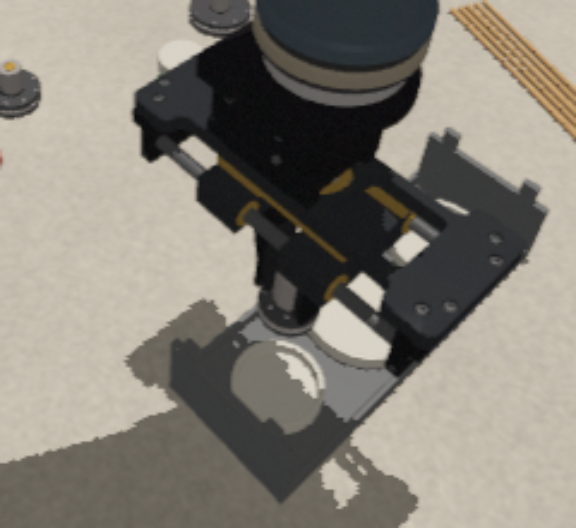

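The head hangs upright above the small well (white dish at crop (280,385)). I lower it.

Emit:
servo_tool:
  moves:
    - [0,0.0015,0.01,0]
    - [0,0.0015,0.03,0]
    - [0,0.0015,0.05,0]
    - [0,0.0015,0.065,0]
    - [0,0.0015,0.075,0]
    - [0,0.0015,0.082,0]
    - [0,0.0015,0.087,0]
    - [0,0.0015,0.09,0]
    - [0,0.0015,0.091,0]
    - [0,0.0015,0.091,0]

```text
t: 6.8
eef_pos: [464.8, -262.5, 40.3]
eef_rot: [[0.982, 0.191, 0.001], [0.191, -0.982, -0.0], [0.001, 0.0, -1.0]]
ft_force: [0.3, -0.6, -0.5]
width: 19.2
finger_force: 30.0
```

```bash
python3 go.py 464.6 -261 39 11; python3 -c "
from h import *
c=cap('side');cv2.imwrite('pics/s4.png',cv2.resize(c['pixels'][230:400,270:490,::-1],None,fx=3,fy=3))"
```

```text
t6.8 pos [ 464.8 -262.5   40.3] yaw 11.0 shift [ 0.0001 -0.0015  0.0013] turn -0.000 w 19.2 f [ 0.3 -0.6 -0.5]
```

View pics/s4.png

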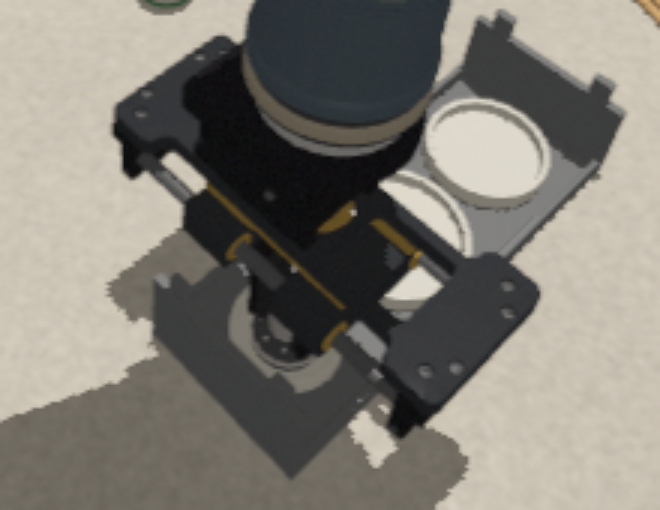

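The head sits inside the small well, roughly centred (crop (280,345)). I lower 1.5 mm, release and lift.

Emit:
servo_tool:
  moves:
    - [0,-0.001,0.0015,0]
    - [0,-0.001,0.0015,0]

```text
t: 7.05
eef_pos: [464.8, -261.9, 39.2]
eef_rot: [[0.982, 0.19, 0.001], [0.19, -0.982, -0.001], [0.001, 0.001, -1.0]]
ft_force: [-0.2, -0.8, 2.6]
width: 19.2
finger_force: 30.0
```

Emit:
servo_tool:
  moves:
    - [0,0,0,0]
    - [0,0,0,0]
    - [0,0,0,0]
    - [0,0,0,0]
    - [0,0,0,0]
    - [0,0,-0.01,0]
    - [0,0,-0.03,0]
    - [0,0,-0.06,0]
    - [0,0,-0.08,0]
    - [0,0,-0.09,0]
    - [0,0,-0.09,0]
  grip: 0.5

```text
t: 8.15
eef_pos: [465.2, -261.8, 130.2]
eef_rot: [[0.982, 0.191, 0.003], [0.191, -0.982, -0.002], [0.003, 0.002, -1.0]]
ft_force: [0.1, -0.9, -0.5]
width: 43.4
finger_force: 0.0
```

```bash
python3 go.py 429.3 75.5 130 11
```

```text
t8.2 pos [ 465.2 -261.8  130.2] yaw 11.0 shift [ 2.91e-02 -3.38e-01  2.00e-04] turn -0.000 w 43.4 f [ 0.1 -0.9 -0.5]
```

Emit:
servo_tool:
  moves:
    - [0.001,-0.01,0,0]
    - [0.003,-0.035,0,0]
    - [0.006,-0.07,0,0]
    - [0.009,-0.105,0,0]
    - [0.012,-0.14,0,0]
    - [0.015,-0.175,0,0]
    - [0.018,-0.21,0,0]
    - [0.021,-0.245,0,0]
    - [0.024,-0.28,0,0]
    - [0.027,-0.31,0,0]
    - [0.029,-0.33,0,0]
    - [0.029,-0.338,0,0]
    - [0.029,-0.338,0,0]
    - [0.029,-0.338,0,0]
    - [0.029,-0.338,0,0]

```text
t: 9.65
eef_pos: [428.3, 74.6, 128.2]
eef_rot: [[0.982, 0.188, -0.001], [0.188, -0.982, -0.001], [-0.001, 0.001, -1.0]]
ft_force: [-0.3, -0.1, -0.6]
width: 43.2
finger_force: 0.0
```

```bash
python3 go.py 429.3 75.5 31 11; python3 -c "
from h import *
c=cap('top');cv2.imwrite('pics/s5.png',cv2.resize(c['pixels'][120:280,250:470,::-1],None,fx=3.5,fy=3.5))"
```

```text
t9.7 pos [428.3  74.6 128.2] yaw 10.9 shift [ 0.0012 -0.0007  0.0972] turn -0.003 w 43.2 f [-0.3 -0.1 -0.6]
```

View pics/s5.png

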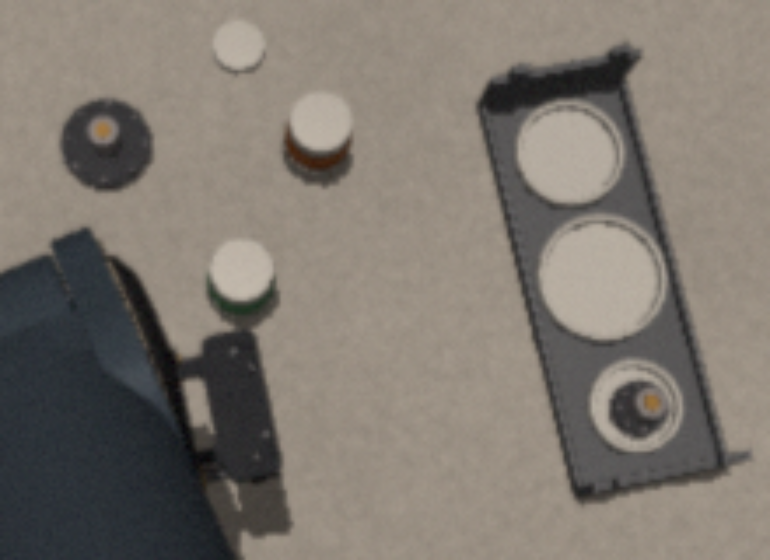

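The small head is in its well (crop (640,407)) and the jars are undisturbed. I'll check that it is flat by triangulating the hub.

```bash
python3 - <<'E'
from m2 import *
for z in (46,22): print('proj',z,proj(T,(464.8,-261.5,z)),proj(S,(464.8,-261.5,z)))
u,v=proj(S,(464.8,-261.5,46)); a=orange(T,436,235);b=orange(S,int(u),int(v));print(a,b,tri(a[:2],b[:2]))
E
```

```text
proj 46 (np.float64(435.66331103255743), np.float64(234.01785262755658)) (np.float64(366.0439479643326), np.float64(329.57703971766836))
proj 22 (np.float64(432.62844093203705), np.float64(235.4245383592725)) (np.float64(364.49822483229997), np.float64(337.6443809071115))
(np.float64(435.76296296296294), np.float64(234.4814814814815), np.int64(22)) (np.float64(366.83572567783096), np.float64(329.6024720893142), np.int64(38)) (array([ 464.7, -262. ,   46.4]), np.float64(0.9895474630249864))
```

Emit:
servo_tool:
  moves:
    - [0.001,-0.001,0.01,0]
    - [0.001,-0.001,0.03,0]
    - [0.001,-0.001,0.055,0]
    - [0.001,-0.001,0.075,0]
    - [0.001,-0.001,0.09,0]
    - [0.001,-0.001,0.096,0]
    - [0.001,-0.001,0.098,0]
    - [0.001,-0.001,0.098,0]
    - [0.001,-0.001,0.098,0]

```text
t: 10.7
eef_pos: [429.7, 77.2, 31.1]
eef_rot: [[0.982, 0.191, 0.001], [0.191, -0.982, 0.0], [0.001, 0.0, -1.0]]
ft_force: [0.2, -0.4, 0.0]
width: 43.9
finger_force: 0.0
```

Hub top comes out at z=46.4, exactly as expected, so the head is flat. Gripping the medium head.

Emit:
servo_tool:
  moves:
    - [0,0.001,0,0]
    - [0,0.001,0,0]
    - [0,0.001,0,0]
    - [0,0.001,0,0]
    - [0,0.001,0,0]
    - [0,0.001,0,0]
    - [0,0.001,0,0]
  grip: 0

```text
t: 11.4
eef_pos: [429.4, 76.0, 30.7]
eef_rot: [[0.982, 0.191, 0.0], [0.191, -0.982, -0.0], [0.0, 0.0, -1.0]]
ft_force: [-0.1, -0.6, 2.9]
width: 19.3
finger_force: 30.0
```

Emit:
servo_tool:
  moves:
    - [0,0,-0.003,0]
    - [0,0,-0.01,0]
    - [0,0,-0.03,0]
    - [0,0,-0.055,0]
    - [0,0,-0.08,0]
    - [0,0,-0.105,0]
    - [0,0,-0.118,0]
    - [0,0,-0.12,0]
    - [0,0,-0.12,0]

```text
t: 12.3
eef_pos: [429.2, 76.0, 150.7]
eef_rot: [[0.982, 0.191, 0.001], [0.191, -0.982, -0.0], [0.0, 0.0, -1.0]]
ft_force: [0.6, -0.5, -0.7]
width: 19.1
finger_force: 30.0
```

```bash
python3 go.py 633.8 -228 150 11
```

```text
t12.3 pos [429.2  76.  150.7] yaw 11.0 shift [0.1429 0.3374 0.0007] turn -0.000 w 19.1 f [ 0.6 -0.5 -0.7]
```

Emit:
servo_tool:
  moves:
    - [0.004,0.01,0,0]
    - [0.014,0.033,0,0]
    - [0.027,0.063,0,0]
    - [0.041,0.096,0,0]
    - [0.055,0.129,0,0]
    - [0.069,0.162,0,0]
    - [0.083,0.195,0,0]
    - [0.097,0.228,0,0]
    - [0.111,0.261,0,0]
    - [0.124,0.292,0,0]
    - [0.134,0.317,0,0]
    - [0.14,0.331,0,0]
    - [0.143,0.337,0,0]
    - [0.143,0.337,0,0]
    - [0.143,0.337,0,0]
    - [0.143,0.337,0,0]

```text
t: 13.9
eef_pos: [633.5, -226.1, 150.4]
eef_rot: [[0.981, 0.192, -0.001], [0.192, -0.981, 0.001], [-0.001, -0.001, -1.0]]
ft_force: [-0.5, 0.5, -0.6]
width: 18.8
finger_force: 30.0
```

```bash
python3 go.py 633.8 -228 39 11
```

```text
t13.9 pos [ 633.5 -226.1  150.4] yaw 11.1 shift [-1.000e-04  1.900e-03  1.114e-01] turn 0.001 w 18.8 f [-0.5  0.5 -0.6]
```

Emit:
servo_tool:
  moves:
    - [0,0.001,0.01,0]
    - [0,0.001,0.03,0]
    - [0,0.001,0.055,0]
    - [0,0.001,0.075,0]
    - [0,0.001,0.09,0]
    - [0,0.001,0.1,0]
    - [0,0.001,0.106,0]
    - [0,0.001,0.109,0]
    - [0,0.001,0.111,0]
    - [0,0.001,0.1115,0]
    - [0,0.001,0.1115,0]
    - [0,0.001,0.1115,0]

```text
t: 15.1
eef_pos: [634.4, -228.5, 39.6]
eef_rot: [[0.982, 0.191, 0.001], [0.191, -0.982, -0.0], [0.001, 0.0, -1.0]]
ft_force: [-0.3, 0.1, -1.4]
width: 18.9
finger_force: 30.0
```

Emit:
servo_tool:
  moves:
    - [0,0,0,0]
    - [0,0,0,0]
    - [0,0,0,0]
    - [0,0,0,0]
    - [0,0,0,0]
    - [0,0,-0.01,0]
    - [0,0,-0.03,0]
    - [0,0,-0.06,0]
    - [0,0,-0.085,0]
    - [0,0,-0.1,0]
    - [0,0,-0.1,0]
  grip: 0.5

```text
t: 16.2
eef_pos: [635.7, -228.8, 142.1]
eef_rot: [[0.982, 0.191, 0.005], [0.191, -0.982, -0.002], [0.005, 0.003, -1.0]]
ft_force: [-0.2, 0.1, 0.0]
width: 43.5
finger_force: 0.0
```

```bash
python3 go.py 645.8 78.3 140 11
```

```text
t16.2 pos [ 635.7 -228.8  142.1] yaw 11.0 shift [ 0.0684 -0.2996  0.0021] turn -0.000 w 43.5 f [-0.2  0.1  0. ]
```

Emit:
servo_tool:
  moves:
    - [0.002,-0.01,0,0]
    - [0.008,-0.035,0,0]
    - [0.016,-0.07,0,0]
    - [0.024,-0.105,0,0]
    - [0.032,-0.14,0,0]
    - [0.04,-0.175,0,0]
    - [0.048,-0.21,0,0]
    - [0.056,-0.245,0,0]
    - [0.063,-0.275,0,0]
    - [0.067,-0.292,0,0]
    - [0.068,-0.299,0,0]
    - [0.068,-0.2995,0,0]
    - [0.068,-0.2995,0,0]
    - [0.068,-0.2995,0,0]
    - [0.068,-0.2995,0,0]

```text
t: 17.7
eef_pos: [644.0, 76.7, 139.1]
eef_rot: [[0.982, 0.188, 0.0], [0.188, -0.982, -0.001], [-0.0, 0.001, -1.0]]
ft_force: [-0.0, 0.4, 1.0]
width: 43.4
finger_force: 0.0
```

```bash
python3 go.py 645.8 78.3 31 11; python3 - <<'E'
from m2 import *
p=(634.4,-228.3,46); t=proj(T,p);s=proj(S,p); print(t,s)
a=orange(T,*map(round,t));b=orange(S,*map(round,s));print(a,b,tri(a[:2],b[:2]))
E
```

```text
t17.7 pos [644.   76.7 139.1] yaw 10.8 shift [ 0.0021 -0.0012  0.1081] turn -0.003 w 43.4 f [-0.   0.4  1. ]
(np.float64(415.8840943777386), np.float64(158.83685502812654)) (np.float64(434.88717373631624), np.float64(268.0584826501507))
(np.float64(416.10980392156864), np.float64(159.42875816993464), np.int64(22)) (np.float64(435.5219976218787), np.float64(267.97978596908445), np.int64(29)) (array([ 633.5, -229. ,   47.2]), np.float64(0.970817957341772))
```

The medium head is placed where expected, with its hub top at the right height. Down on the large head.

Emit:
servo_tool:
  moves:
    - [0.001,-0.001,0.01,0]
    - [0.0015,-0.001,0.03,0]
    - [0.0015,-0.001,0.055,0]
    - [0.0015,-0.001,0.08,0]
    - [0.0015,-0.001,0.1,0]
    - [0.0015,-0.001,0.107,0]
    - [0.0015,-0.001,0.109,0]
    - [0.0015,-0.001,0.109,0]
    - [0.0015,-0.001,0.109,0]

```text
t: 18.7
eef_pos: [645.9, 80.0, 31.1]
eef_rot: [[0.982, 0.191, 0.002], [0.191, -0.982, 0.0], [0.002, 0.0, -1.0]]
ft_force: [-0.6, 0.1, 0.8]
width: 43.7
finger_force: 0.0
```

Emit:
servo_tool:
  moves:
    - [0,0,0,0]
    - [0,0,0,0]
    - [0,0,0,0]
    - [0,0,0,0]
    - [0,0,0,0]
    - [0,0,0,0]
    - [0,0,0,0]
  grip: 0

```text
t: 19.4
eef_pos: [645.2, 79.7, 30.3]
eef_rot: [[0.982, 0.191, 0.0], [0.191, -0.982, -0.0], [0.0, 0.0, -1.0]]
ft_force: [-0.4, -0.2, 1.7]
width: 19.3
finger_force: 30.0
```

Emit:
servo_tool:
  moves:
    - [0,0,-0.003,0]
    - [0,0,-0.01,0]
    - [0,0,-0.03,0]
    - [0,0,-0.055,0]
    - [0,0,-0.08,0]
    - [0,0,-0.105,0]
    - [0,0,-0.118,0]
    - [0,0,-0.12,0]
    - [0,0,-0.12,0]

```text
t: 20.3
eef_pos: [644.7, 79.7, 149.7]
eef_rot: [[0.982, 0.191, -0.001], [0.191, -0.982, -0.0], [-0.001, 0.0, -1.0]]
ft_force: [0.3, -1.1, -1.4]
width: 19.1
finger_force: 30.0
```

```bash
python3 go.py 549.2 -245 150 11
```

```text
t20.3 pos [644.7  79.7 149.7] yaw 11.0 shift [-1.557e-01  3.005e-01 -3.000e-04] turn -0.000 w 19.1 f [ 0.3 -1.1 -1.4]
```

Emit:
servo_tool:
  moves:
    - [-0.005,0.01,0,0]
    - [-0.018,0.035,0,0]
    - [-0.034,0.066,0,0]
    - [-0.05,0.097,0,0]
    - [-0.066,0.128,0,0]
    - [-0.082,0.159,0,0]
    - [-0.098,0.19,0,0]
    - [-0.114,0.221,0,0]
    - [-0.13,0.252,0,0]
    - [-0.144,0.279,0,0]
    - [-0.153,0.295,0,0]
    - [-0.1555,0.3,0,0]
    - [-0.1555,0.3005,0,0]
    - [-0.1555,0.3005,0,0]
    - [-0.1555,0.3005,0,0]
    - [-0.1555,0.3005,0,0]

```text
t: 21.9
eef_pos: [550.2, -243.5, 150.1]
eef_rot: [[0.981, 0.193, 0.0], [0.193, -0.981, 0.0], [0.0, -0.0, -1.0]]
ft_force: [-0.6, 0.3, -1.1]
width: 19.3
finger_force: 30.0
```

```bash
python3 go.py 549.2 -245 39 11
```

```text
t21.9 pos [ 550.2 -243.5  150.1] yaw 11.1 shift [-0.0013  0.0013  0.1111] turn 0.002 w 19.3 f [-0.6  0.3 -1.1]
```

Emit:
servo_tool:
  moves:
    - [-0.001,0.001,0.01,0]
    - [-0.001,0.001,0.03,0]
    - [-0.001,0.001,0.055,0]
    - [-0.001,0.001,0.075,0]
    - [-0.001,0.001,0.09,0]
    - [-0.001,0.001,0.1,0]
    - [-0.001,0.001,0.106,0]
    - [-0.001,0.001,0.109,0]
    - [-0.001,0.001,0.111,0]
    - [-0.001,0.001,0.1115,0]
    - [-0.001,0.001,0.1115,0]
    - [-0.001,0.001,0.1115,0]

```text
t: 23.1
eef_pos: [549.3, -246.1, 39.1]
eef_rot: [[0.982, 0.191, 0.001], [0.191, -0.982, -0.0], [0.001, 0.001, -1.0]]
ft_force: [-0.0, -0.6, -1.4]
width: 19.1
finger_force: 30.0
```

Emit:
servo_tool:
  moves:
    - [0,0,0,0]
    - [0,0,0,0]
    - [0,0,0,0]
    - [0,0,0,0]
    - [0,0,0,0]
    - [0,0,-0.01,0]
    - [0,0,-0.03,0]
    - [0,0,-0.06,0]
    - [0,0,-0.085,0]
    - [0,0,-0.11,0]
    - [0,0,-0.13,0]
    - [0,0,-0.13,0]
  grip: 0.5

```text
t: 24.3
eef_pos: [551.0, -246.7, 172.5]
eef_rot: [[0.982, 0.191, 0.007], [0.191, -0.982, -0.003], [0.006, 0.004, -1.0]]
ft_force: [-0.1, -0.5, -0.1]
width: 43.7
finger_force: 0.0
```

```bash
python3 go.py 522 246 170 7
```

```text
t24.3 pos [ 551.  -246.7  172.5] yaw 11.0 shift [ 0.0654 -0.4892  0.0025] turn 0.070 w 43.7 f [-0.1 -0.5 -0.1]
```

Emit:
servo_tool:
  moves:
    - [0.001,-0.01,0,0.005]
    - [0.005,-0.035,0,0.01]
    - [0.01,-0.075,0,0.015]
    - [0.016,-0.115,0,0.02]
    - [0.021,-0.155,0,0.025]
    - [0.027,-0.195,0,0.03]
    - [0.032,-0.235,0,0.035]
    - [0.037,-0.275,0.005,0.04]
    - [0.043,-0.315,0.01,0.045]
    - [0.048,-0.355,0.015,0.05]
    - [0.053,-0.395,0.025,0.055]
    - [0.059,-0.435,0.035,0.06]
    - [0.064,-0.465,0.045,0.065]
    - [0.067,-0.485,0.05,0.066]
    - [0.069,-0.49,0.052,0.066]
    - [0.069,-0.49,0.052,0.066]
    - [0.069,-0.49,0.052,0.066]

```text
t: 26.0
eef_pos: [523.2, 246.5, 116.1]
eef_rot: [[0.992, 0.124, -0.001], [0.124, -0.992, -0.002], [-0.001, 0.001, -1.0]]
ft_force: [-0.6, -0.3, -0.5]
width: 43.7
finger_force: 0.0
```

```bash
python3 go.py 526.5 248 17 7.2; python3 - <<'E'
from m2 import *
p=(549.3,-246,46); t=proj(T,p);s=proj(S,p); print(t,s)
a=orange(T,*map(round,t));b=orange(S,*map(round,s));print(a,b,tri(a[:2],b[:2]))
cv2.imwrite('pics/s6.png',cv2.resize(S['pixels'][60:340,180:480,::-1],None,fx=2,fy=2))
E
```

```text
t26.0 pos [523.2 246.5 116.1] yaw 7.1 shift [ 0.0034 -0.001   0.0991] turn -0.001 w 43.7 f [-0.6 -0.3 -0.5]
(np.float64(426.1105830785609), np.float64(195.91136297593215)) (np.float64(403.22437529345734), np.float64(297.21722636571974))
(np.float64(426.1025641025641), np.float64(196.10059171597632), np.int64(25)) (np.float64(404.16732673267325), np.float64(296.87475247524753), np.int64(33)) (array([ 549.6, -246.3,   46.7]), np.float64(0.9771136781779363))
```

View pics/s6.png

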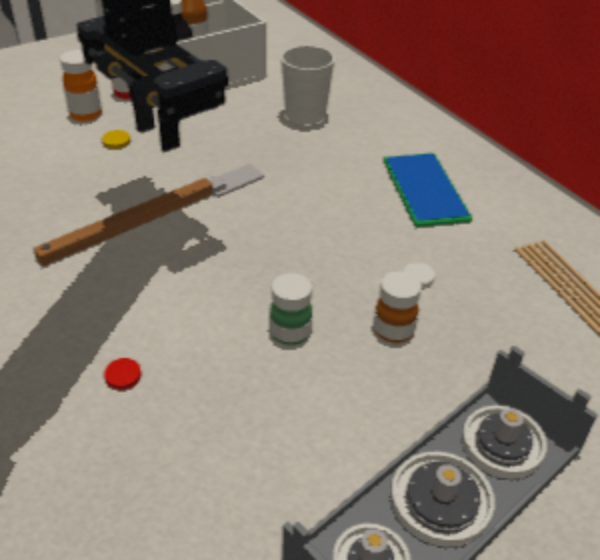

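All three heads sit flat in their matching wells, the jars stand, and the gripper hangs above the scraper. I descend and grip it.

Emit:
servo_tool:
  moves:
    - [0.001,-0.001,0.01,0]
    - [0.002,-0.001,0.03,0]
    - [0.003,-0.001,0.055,0]
    - [0.003,-0.001,0.075,0]
    - [0.003,-0.001,0.09,0]
    - [0.003,-0.001,0.097,0]
    - [0.003,-0.001,0.099,0]
    - [0.003,-0.001,0.099,0]
    - [0.003,-0.001,0.099,0]

```text
t: 27.0
eef_pos: [526.8, 249.9, 18.4]
eef_rot: [[0.992, 0.125, 0.002], [0.125, -0.992, 0.001], [0.002, -0.001, -1.0]]
ft_force: [0.6, 0.2, -0.5]
width: 43.4
finger_force: 0.0
```

Emit:
servo_tool:
  moves:
    - [0,0,0,0]
    - [0,0,0,0]
    - [0,0,0,0]
    - [0,0,0,0]
    - [0,0,0,0]
    - [0,0,0,0]
    - [0,0,0,0]
  grip: 0
  grip_force: 45

```text
t: 27.7
eef_pos: [526.3, 249.3, 17.8]
eef_rot: [[0.992, 0.125, 0.0], [0.125, -0.992, -0.0], [0.0, 0.0, -1.0]]
ft_force: [-0.4, -1.2, 3.8]
width: 19.5
finger_force: 45.0
```

Emit:
servo_tool:
  moves:
    - [0,0,-0.003,0]
    - [0,0,-0.01,0]
    - [0,0,-0.03,0]
    - [0,0,-0.055,0]
    - [0,0,-0.08,0]
    - [0,0,-0.105,0]
    - [0,0,-0.125,0]
    - [0,0,-0.14,0]
    - [0,0,-0.143,0]
    - [0,0,-0.143,0]
    - [0,0,-0.143,0]

```text
t: 28.8
eef_pos: [525.4, 249.1, 159.4]
eef_rot: [[0.992, 0.126, -0.002], [0.126, -0.992, -0.001], [-0.002, 0.001, -1.0]]
ft_force: [0.2, 0.7, -1.5]
width: 19.9
finger_force: 45.0
```

```bash
python3 go.py 549 -245 160 11; python3 -c "
from h import *
c=cap('side');cv2.imwrite('pics/s7.png',cv2.resize(c['pixels'][20:320,120:460,::-1],None,fx=2,fy=2))
c=cap('top');cv2.imwrite('pics/t7.png',c['pixels'][:,:,::-1])"
```

```text
t28.8 pos [525.4 249.1 159.4] yaw 7.2 shift [-0.0386  0.4932 -0.0006] turn -0.066 w 19.9 f [ 0.2  0.7 -1.5]
```

View pics/s7.png

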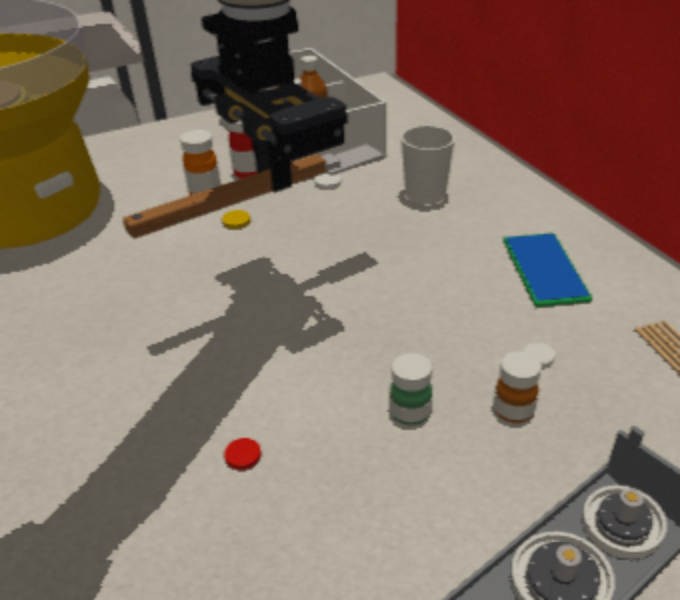

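The scraper is held level across the jaws and nothing else moved. I check its lengthwise offset against projections before carrying it.

```bash
python3 - <<'E'
from h import *
np.set_printoptions(precision=1,suppress=True)
a=np.radians(7.2);x=np.array([np.cos(a),np.sin(a),0]);tc=np.array([525.4,249.1,141.6])
c=cap('side');t=cap('top')
for nm,L,z in(('butt',-172.7,9),('bladetip',137.3,2),('joint',62.3,18)): 
    p=tc+x*L+[0,0,z]; print(nm,p,'side',np.round(proj(c,p),1),'top',np.round(proj(t,p),1))
p=c['pixels'].astype(int);w=(p[...,0]-p[...,2]>40)
n,l,st,ce=cv2.connectedComponentsWithStats(w.astype(np.uint8))
for i in range(1,n):
    if st[i,4]>60 and st[i,0]<300 and 80<st[i,1]<150: print(st[i],ce[i])
E
python3 go.py 566.5 -241.8 160 11.2
```

```text
butt [354.1 227.5 150.6] side [182.1 134.3] top [193.4 288.7]
bladetip [661.6 266.3 143.6] side [306.2  94.9] top [181.6 133.3]
joint [587.2 256.9 159.6] side [279.7  97.5] top [182.2 166.6]
[234  86  13  10 103] [239.7  90.7]
[211  95  18  12 163] [219.5 100.7]
[266  97  17  14 161] [273.5 103.1]
[  4 101  52  21 559] [ 28.8 110.4]
[181 105  74  33 795] [219.1 121. ]
[230 125  16  10 122] [237.5 129.2]
t29.0 pos [525.7 249.3 159.6] yaw 7.2 shift [-2.110e-02  4.924e-01 -4.000e-04] turn -0.070 w 19.7 f [-0.   0.4 -0.9]
```

Predicted and seen ends agree within about 1-2 px, so it is level and the offset is right. Carrying.

Emit:
servo_tool:
  moves:
    - [0,0.008,0,-0.002]
    - [-0.001,0.025,0,-0.005]
    - [-0.003,0.055,0,-0.01]
    - [-0.005,0.09,0,-0.015]
    - [-0.007,0.125,0,-0.02]
    - [-0.008,0.16,0,-0.025]
    - [-0.01,0.195,0,-0.03]
    - [-0.011,0.23,0,-0.035]
    - [-0.013,0.265,0,-0.04]
    - [-0.014,0.3,0,-0.045]
    - [-0.015,0.335,0,-0.05]
    - [-0.017,0.37,0,-0.055]
    - [-0.018,0.405,0,-0.06]
    - [-0.019,0.44,0,-0.065]
    - [-0.02,0.468,0,-0.07]
    - [-0.021,0.485,0,-0.07]
    - [-0.021,0.492,0,-0.07]
    - [-0.021,0.492,0,-0.07]
    - [-0.021,0.492,0,-0.07]
    - [-0.021,0.492,0,-0.07]

```text
t: 31.0
eef_pos: [567.3, -239.1, 160.6]
eef_rot: [[0.98, 0.197, 0.0], [0.197, -0.98, 0.001], [0.0, -0.001, -1.0]]
ft_force: [0.2, 0.3, -1.4]
width: 19.4
finger_force: 45.0
```

```bash
python3 go.py 566.5 -241.8 73 11.2; python3 -c "
from h import *
c=cap('side');cv2.imwrite('pics/s8.png',cv2.resize(c['pixels'][150:400,250:560,::-1],None,fx=2.2,fy=2.2))"
```

```text
t31.0 pos [ 567.3 -239.1  160.6] yaw 11.4 shift [-0.0013  0.0025  0.0876] turn 0.003 w 19.4 f [ 0.2  0.3 -1.4]
```

View pics/s8.png

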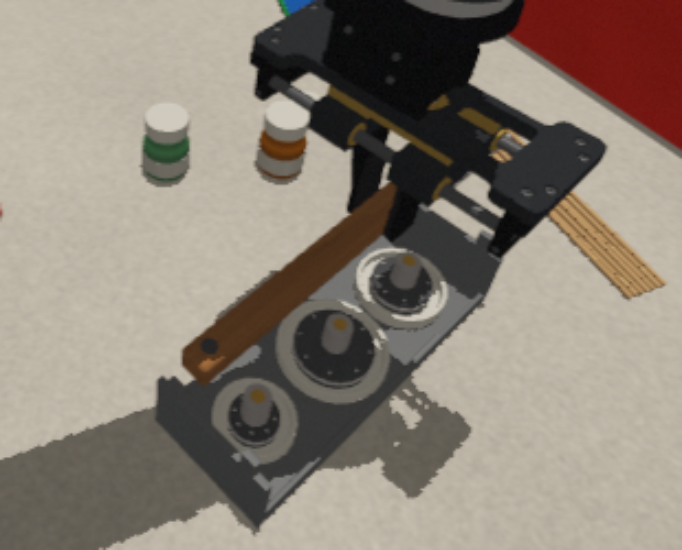

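The scraper is aligned along the tray above the hubs, held level. I lower to just above the panels.

Emit:
servo_tool:
  moves:
    - [-0.001,0.002,0.01,0]
    - [-0.001,0.002,0.025,0]
    - [-0.001,0.002,0.04,0]
    - [-0.001,0.002,0.055,0]
    - [-0.001,0.002,0.068,0]
    - [-0.001,0.002,0.076,0]
    - [-0.001,0.002,0.08,0]
    - [-0.001,0.002,0.08,0]
    - [-0.001,0.002,0.08,0]

```text
t: 31.95
eef_pos: [566.9, -243.5, 81.1]
eef_rot: [[0.981, 0.195, 0.001], [0.195, -0.981, -0.0], [0.001, 0.001, -1.0]]
ft_force: [0.1, 0.6, -0.0]
width: 19.7
finger_force: 45.0
```

```bash
python3 go.py 566.5 -241.8 72.8 11.2; python3 -c "
from h import *
a=cap('top')['pixels'][100:290,340:500,::-1];b=cap('side')['pixels'][210:400,300:500,::-1]
cv2.imwrite('pics/s9.png',cv2.resize(np.hstack([a,b]),None,fx=2.2,fy=2.2,interpolation=2))"
```

```text
t31.9 pos [ 566.9 -243.5   81.1] yaw 11.2 shift [-0.0001 -0.0017  0.0083] turn 0.000 w 19.7 f [ 0.1  0.6 -0. ]
```

View pics/s9.png

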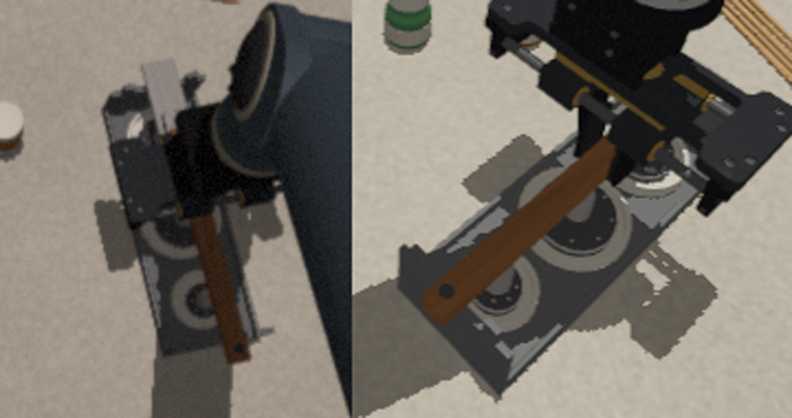

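The blade lies between the far lugs and the butt over the near gap. I lower the last few mm.

Emit:
servo_tool:
  moves:
    - [0,-0.0005,0.003,0]
    - [0,-0.0005,0.005,0]
    - [0,-0.0005,0.0065,0]
    - [0,-0.0005,0.0075,0]
    - [0,-0.0005,0.008,0]
    - [0,-0.0005,0.008,0]

```text
t: 32.65
eef_pos: [566.3, -242.9, 72.8]
eef_rot: [[0.981, 0.195, -0.0], [0.195, -0.981, -0.0], [-0.0, 0.0, -1.0]]
ft_force: [-0.7, -0.2, 0.7]
width: 19.8
finger_force: 45.0
```

Emit:
servo_tool:
  moves:
    - [0,0,0.0005,0]
    - [0,0,0.0005,0]
    - [0,0,0.0005,0]

```text
t: 32.95
eef_pos: [566.3, -242.9, 72.7]
eef_rot: [[0.981, 0.194, -0.0], [0.194, -0.981, -0.0], [-0.0, 0.0, -1.0]]
ft_force: [-2.0, 0.3, 4.7]
width: 19.8
finger_force: 45.0
```

Emit:
servo_tool:
  moves:
    - [0,0,0,0]
    - [0,0,0,0]
    - [0,0,0,0]
    - [0,0,0,0]
    - [0,0,0,0]
    - [0,0,0,0]
    - [0,0,-0.005,0]
    - [0,0,-0.02,0]
    - [0,0,-0.045,0]
    - [0,0,-0.075,0]
    - [0,0,-0.11,0]
    - [0,0,-0.14,0]
    - [0,0,-0.15,0]
    - [0,0,-0.15,0]
  grip: 0.5

```text
t: 34.35
eef_pos: [567.3, -243.1, 224.7]
eef_rot: [[0.981, 0.195, 0.004], [0.195, -0.981, -0.002], [0.004, 0.003, -1.0]]
ft_force: [-0.7, -0.5, -0.1]
width: 43.6
finger_force: 0.0
```

Emit:
servo_tool:
  moves:
    - [0,0.01,0,0]
    - [0,0.035,0,0]
    - [0,0.07,0,0]
    - [0,0.105,0,0]
    - [0,0.14,0,0]
    - [0,0.17,0,0]
    - [0,0.19,0,0]
    - [0,0.2,0,0]
    - [0,0.2,0,0]

```text
t: 35.25
eef_pos: [604.0, -440.6, 219.7]
eef_rot: [[0.981, 0.192, -0.003], [0.192, -0.981, 0.001], [-0.003, -0.002, -1.0]]
ft_force: [-0.4, 0.4, 0.3]
width: 43.8
finger_force: 0.0
```

```bash
python3 -c "
from h import *
np.set_printoptions(precision=1,suppress=True)
t=cap('top');s=cap('side')
a=np.radians(11.2);x=np.array([np.cos(a),np.sin(a),0]);o=np.array([549,-245.5,55])
for L,z in((-155,18),(155,4)): print(np.round(proj(t,o+x*L+[0,0,z]),1),np.round(proj(s,o+x*L+[0,0,z]),1))
A=t['pixels'][100:290,340:500,::-1];b=s['pixels'][210:400,300:500,::-1]
cv2.imwrite('pics/s10.png',cv2.resize(np.hstack([A,b]),None,fx=2.2,fy=2.2,interpolation=2))"
```

```text
[448.3 264.8] [333.3 351.1]
[409.8 128.6] [459.1 243.4]
```

View pics/s10.png

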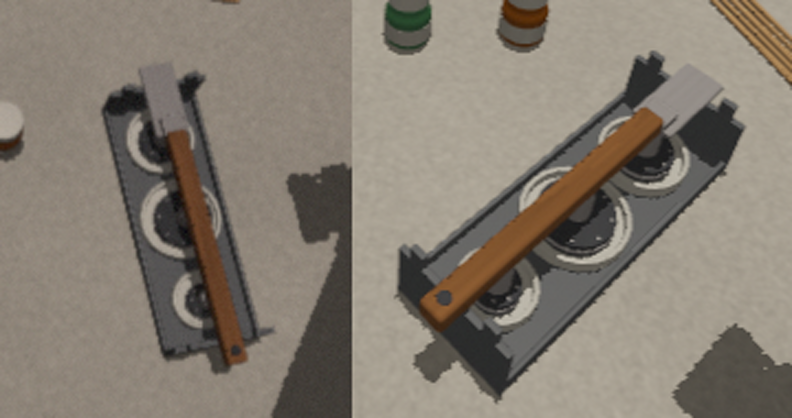

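The scraper rests flat in both gaps, with its ends at top px (447,264) and (411,129) within about 2 px of the centred prediction. The heads are in place and the arm is clear.

```bash
python3 -c "
from station import ctrl
print(ctrl.sign_off())"
```

```text
the job is handed in; nothing more can be done
None
```

The three heads sit flat in their matching wells, the scraper went on last and rests centred in both end-panel gaps, the jars were not moved, and the job was handed in at about 35 s of the 109 s limit (the judge's verdict was not shown).

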